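# Hook the hanger arm into the slotted upright beside the carrom board

### The arm

A 7-joint arm with a two-finger parallel gripper is mounted at the origin on the work surface. World frame = base frame: x ahead of the robot, y to its left, z up, the work surface at z = 0. Lengths are in m, angles in rad, forces in N, time in s.
With the tool pointing down it reaches from about 0.4 to 0.875 m from the base axis. Payload 19.3 kg.
Tool frame: the origin (TCP) lies at the very end of the fingers, on their centre line; the grasp point (between the pads) lies 19 mm behind it; z points along the fingers, y is the line along which they close (so a half turn about z gives the same grasp; the last joint's range is limited). The gripper opens to 85 mm and grips with 20 to 120 N. Pads are 22 mm wide; open, the fingers measure 114 mm over their backs; the gripper's body (76 mm by 85 mm) begins 54 mm behind the grasp point. The pads swing forward as they close: fully open they stand 13 mm farther back than shut.
Start: joints at [-1.351, 0.521, -0.036, 1.599, 0.021, 1.021, -0.113], TCP at [0.179, 0.599, 0.193] pointing down, gripper open.
Joint ranges: [-2.91, 2.91], [-0.3, 2.13], [-1.5, 1.42], [0.17, 2.43], [-1.26, 4.41], [0.16, 1.93], [-2.52, 2.52]. Speed limits (rad/s): [1.89, 1.89, 2.39, 2.39, 3.01, 3.01, 3.01].

### API

Orientations are given as [roll, pitch, yaw] about the fixed x, y, z axes, in that order (R = Rz(yaw) Ry(pitch) Rx(roll)).
In Python, from workcell import bot gives the robot as it stands.
- The arm moves only by the tool carry_out, never from a script. Its argument "rows" is a list that holds one entry, the list of rows, each a list of 4 numbers: the shift along the tool's x, y, z in m, then the turn about the tool's z in degrees. In form: [[[x, y, z, twist], ...]]. A call has 1 to 12 rows; each row is the pose to reach, as a shift and turn from the pose commanded when the call began, along the tool's axes at that moment; what a row does not reach only later rows make up. A row lasts 1/12 s, in which the tool goes at most 41.7 mm and 7.16 degrees, less where a joint would pass 70% of its speed; a pose out of reach is approached as far as the arm can. A call with a gripper value outside its range is refused whole. "grip" is the finger opening in m, from 0 to 0.0854, set as the call begins (left out, the last holds). The fingers move at their own pace and stop on an object; "grip_force" is the grip in N (left out, the last holds). Time passes only in rows, so rows that repeat a pose let the fingers close. It gives the time, the measured TCP pose, the force, the opening and the grip force at its end, in the units of the state.
- bot.observe(): the state, without advancing time (a new reading comes with each control period).
- bot.grab_frame(name): name is "side" or "top"; returns a dict with "pixels" (400x640x3 uint8, red, green, blue), "K" (3x3 intrinsics, pixels), "pose" (4x4, takes a point from camera to world coordinates). Camera axes: x right, y down, z forward; pixel columns grow to the right and rows downward; lengths in m; the calibration is good to about 2 mm. A picture is of the moment at which its call begins. There is no depth.
- bot.job_done(): hands the job in; it is judged then, once.
Trained networks look in a picture, given as the dict that the camera call returned (one of the last four; its "shot" number tells which), for a name from the list of things; names that differ only in an ending like _2 or _b are one class to them, and where a whole thing is asked for, a point or a joint stands for the part that bears it (a point fixed in the world has none). Each returns a list of dicts, best first, with "conf" (0 to 1); they miss things now and then, are a little off and sometimes report something else, mostly with a low value. They report only what shows in the picture. A call takes as long as a camera call. They do not tell look-alikes from the thing itself.
- bot.look_for(picture, label): "position" ([column, row] in pixels, amid what is visible of it).
- bot.regions_of(picture, label): "region" (400x640 bool, what is visible of it) and "position" ([column, row] in pixels, amid what is visible of it).
- bot.spot_point(picture, label): "position" ([column, row] in pixels: a listed point, or the origin of a listed thing).
The state is a dict: "clock": time; "qpos": joint angles; "qd": joint speeds; "joint_efforts": joint torques, N m; "position": TCP position; "tool_rot": TCP orientation; "force": force on the tool from outside, world axes, zero at the start; "moment": the same for the moment, N m; "grip_width": finger opening in m; "finger_force": force on a finger pad.
Only numpy, scipy, OpenCV 4.12 (cv2) and the standard library are available. Lean on these libraries where they do the work, as an engineer would, in place of code of your own. Each camera call takes 0.05 s, during which the arm holds its last target. There are 200 camera calls.

### The job

Two steel hanger arms stand on the carrom table. Take the one with the two hook tabs on its back plate, press both tabs into the upper pair of slots in the plywood upright from the side that faces the robot, and lower it until the hooks are fully engaged and the back plate lies against the upright, then let go. Leave the plain-backed arm where it is.

Things in the scene. Friction and masses are not known exactly. Their poses are not given: they have to be found in the camera images.
- hanger_mid (a point): Middle of the bar of the steel hanger arm with hook tabs (0.25 kg): grip here from above, 12 mm wide along y. 63 above its underside, 63 to -x of its back face. Bar 110 long (x), 26 tall, a 12 thick web below it near the back plate; back plate 100 wide (y), 80 tall, 8 thick; 14 tall stub on the bar's free end. x points from free end to back face, z up. Stands on the table.
- tabs (a point): Same arm: point on its back face midway between its two tabs, at the underside of their necks (60 above the arm's underside). Axes as above (sizes in mm). The tabs, at y = -33 and +33, stick out 22 to +x, 12 wide: a neck 10 tall, ending in a hook that reaches 16 below the neck's underside. Gap from back face to hook 12 (at neck) to 15 (at tip): the board goes in there.
- upper_slots (a point): Fixed plywood upright, board 140 wide, 225 tall, 8 mm thick: point on its front face midway between the two upper slots at their mid-height, 171 above the table. Slots go through, 30 wide, 42 tall, centred at y = -33 and +33; a like pair lies 75 lower. x points into the board (press this way), z up. Foot 12 thick, 50 out in front. Home: tabs point 0 in x and 21 below this one; may sag 4 deg.
- plain_mid (a point): The other steel arm, of the same shape and size but with a plain back plate without tabs: middle of its bar, 63 mm above its underside and 63 to -x of its back face, axes as for the first. To be left alone. The two arms may stand in either place.
Things that resemble listed ones, but are neither listed nor needed, are in the scene too. What is shaped like the part that bears upper_slots but black is not meant. What is shaped like the part that bears hanger_mid but green is not meant.

How it is judged:
By the outcome, as a careful person would: the job done as asked, in the order asked, and still so for the second after the job is handed in, with the robot touching nothing.
It also fails if it takes over 48 s, if anything falls off the work surface, if the arm or the gripper's body presses on something with over 40 N, if the wrist force passes 120 N, or if a joint passes its speed limit or range.

## Working session

There is one attempt and no reset: what is moved stays moved. The work goes in short steps, Python scripts to look and compute and a tool call to move; the robot and the scene stay as the last step left them, time stands still between calls to the robot, and variables do not carry over. Pictures are saved under pics/ and viewed, at most 10 in all, crops included, and the job is handed in when it is done.

Besides the shell and the picture viewer there is one more tool, called after "Call:" as name(argument=value, ...), one argument or row to a line, values as JSON. carry_out: Moves the arm, as the interface text tells. Its arguments: {"type":"object","properties":{"rows":{"type":"array","items":{"type":"array","items":{"type":"array","items":{"type":"number"}}}},"grip":{"type":"number"},"grip_force":{"type":"number"}},"required":["rows"]}

```bash
mkdir -p pics
cat > h.py <<'E'
from workcell import bot
import numpy as np, cv2
def shot(n,save=None):
    f=bot.grab_frame(n)
    if save: cv2.imwrite('pics/'+save,f['pixels'][:,:,::-1])
    return f
def ray(f,px):
    d=np.linalg.inv(f['K'])@[px[0],px[1],1]; P=np.array(f['pose']); return P[:3,3],P[:3,:3]@d
def at_z(f,px,z):
    o,d=ray(f,px); return o+d*(z-o[2])/d[2]
def tri(f,p,g,q):
    a,u=ray(f,p);b,v=ray(g,q);u=u/np.linalg.norm(u);v=v/np.linalg.norm(v)
    s=np.linalg.lstsq(np.c_[u,-v],b-a,rcond=None)[0]
    A=a+s[0]*u;B=b+s[1]*v; return (A+B)/2,np.linalg.norm(A-B)
def proj(f,X):
    P=np.array(f['pose']);c=P[:3,:3].T@(np.asarray(X)-P[:3,3]);p=np.array(f['K'])@c;return p[:2]/p[2]
E
python3 - <<'E'
from h import *
np.set_printoptions(precision=4,suppress=True)
F={n:shot(n,n+'0.png') for n in('side','top')}
for n,f in F.items():
    print(n,f['pose'],f['K'][0])
    for l in('hanger_mid','tabs','upper_slots','plain_mid'):
        print(l,[(np.round(r['position'],1),round(r['conf'],2)) for r in bot.spot_point(f,l)])
print(bot.observe())
cv2.imwrite('pics/both.png',np.vstack([F['side']['pixels'],F['top']['pixels']])[:,:,::-1][:, :])
E
```

```text
side [[-0.997  -0.0593  0.0492  0.4599]
 [-0.0771  0.7577 -0.648   0.4354]
 [ 0.0012 -0.6498 -0.7601  0.7478]
 [ 0.      0.      0.      1.    ]] [406.0348   0.     324.7496]
hanger_mid [(array([331.5, 146.4]), 0.97), (array([262.7, 169.1]), 0.57)]
tabs [(array([311.6, 144.8]), 0.77), (array([246.3, 181.7]), 0.66)]
upper_slots [(array([417.3, 229.1]), 0.69), (array([211.8, 259.3]), 0.67)]
plain_mid [(array([347.1, 202.4]), 0.71)]
top [[ 0.0033 -0.9936  0.1129  0.4144]
 [-0.9999 -0.0014  0.0172 -0.118 ]
 [-0.017  -0.1129 -0.9935  0.9404]
 [ 0.      0.      0.      1.    ]] [447.5438   0.     318.2713]
hanger_mid [(array([430.7, 211.9]), 0.88), (array([384.6, 128.5]), 0.71)]
tabs [(array([435.5, 180.7]), 0.83), (array([362.2, 112.8]), 0.68)]
upper_slots [(array([210.5, 103.9]), 0.69), (array([255.3, 301.1]), 0.59)]
plain_mid [(array([338.9, 227.8]), 0.94)]
{'clock': 0.5, 'qpos': array([-1.3512,  0.5214, -0.0363,  1.5995,  0.0212,  1.0211, -0.1128]), 'qd': array([-0.0016, -0.0021,  0.0013,  0.0003, -0.0008, -0.    ,  0.0008]), 'joint_efforts': array([ -0.0032, -92.6263,   1.9771, -37.0067,   0.0181,   0.0023,
        -0.    ]), 'position': array([0.1786, 0.5989, 0.1931]), 'tool_rot': array([-3.1415, -0.    ,  2.8518]), 'force': array([-0.5604,  0.3832,  0.4919]), 'moment': array([-0.0535,  0.0078,  0.019 ]), 'finger_force': 0.0, 'grip_width': 0.08578382784982903}
```

View pics/side0.png

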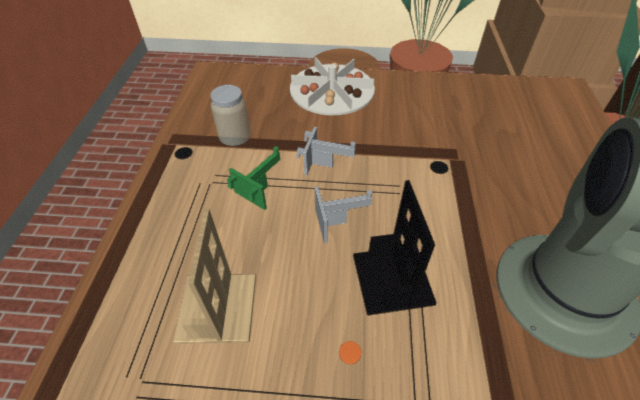

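View pics/top0.png

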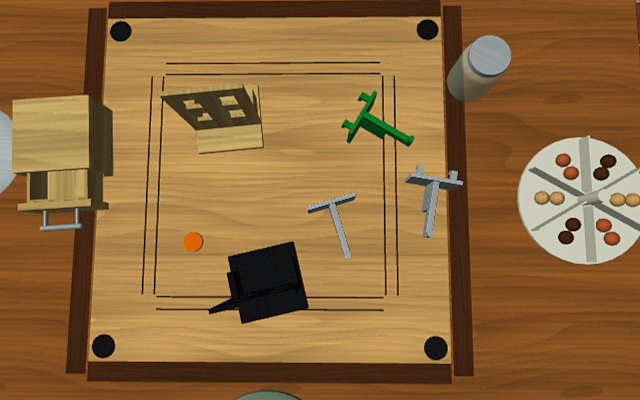

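The tabbed steel arm is at side (331,146) and top (431,212), and the plain one at top (339,228). The plywood upright is at side (212,259) and top (210,104). The green arm and the black upright are decoys. Next I'll fit the poses by silhouette.

```bash
cat > fit.py <<'E'
from h import *
from scipy.optimize import minimize
B=lambda x0,x1,y0,y1,z0,z1:np.array([[x,y,z] for x in(x0,x1) for y in(y0,y1) for z in(z0,z1)])/1e3
HANG=[B(-118,-8,-6,6,50,76),B(-8,0,-50,50,0,80),B(-118,-110,-6,6,76,90),B(-45,-8,-6,6,10,50)]+[B(*a) for y in(-33,33) for a in((0,22,y-6,y+6,60,70),(12,22,y-6,y+6,44,70))]
UP=[B(0,8,-70,70,0,75)]+[B(0,8,-70,70,z0,z1) for z0,z1 in((117,150),(192,225))]+[B(0,8,a,b,70,200) for a,b in((-70,-48),(-18,18),(48,70))]
def mask(f,parts,p,sc=4):
    x,y,z,w=p;c,s=np.cos(w),np.sin(w);R=np.array([[c,-s,0],[s,c,0],[0,0,1]])
    m=np.zeros((400,640),np.uint8)
    for b in parts:
        q=np.array([proj(f,R@v+[x,y,z]) for v in b])
        cv2.fillConvexPoly(m,cv2.convexHull((q*256).astype(np.int32)),255,cv2.LINE_AA,8)
    return m/255.
def pts(f,X,p):
    x,y,z,w=p;c,s=np.cos(w),np.sin(w);return proj(f,np.array([[c,-s,0],[s,c,0],[0,0,1]])@np.array(X)+[x,y,z])
def fit(obs,parts,p0,step=(.01,.01,.003,.1)):
    def cost(p): 
        return sum(np.abs(cv2.GaussianBlur(mask(f,parts,p),(0,0),1)-g).sum()/g.sum() for f,g in O)+ (p[2]/.01)**2*.02
    O=[(f,cv2.GaussianBlur(m.astype(float),(0,0),1)) for f,m in obs]
    best=None
    for dw in(-.2,0,.2):
        q=np.array(p0)+[0,0,0,dw]
        S=np.vstack([q]+[q+np.eye(4)[i]*step[i] for i in range(4)])
        r=minimize(cost,q,method='Nelder-Mead',options=dict(initial_simplex=S,maxiter=250,xatol=1e-4,fatol=1e-4))
        if best is None or r.fun<best.fun: best=r
    return best.x,best.fun
def near(L,p): return min(L,key=lambda r:np.hypot(*(np.array(r['position'])-p)))
E
python3 - <<'E'
from fit import *
np.set_printoptions(precision=4,suppress=True)
F=[shot('side'),shot('top')]
mid=tri(F[0],(331.5,146.4),F[1],(430.7,211.9)); tb=tri(F[0],(311.6,144.8),F[1],(435.5,180.7));us=tri(F[0],(211.8,259.3),F[1],(210.5,103.9)); pl=tri(F[0],(347.1,202.4),F[1],(338.9,227.8))
print(mid,tb,us,pl)
H=[(f,near(bot.regions_of(f,'hanger_mid'),p)['region']) for f,p in zip(F,((325,150),(431,200)))]
U=[(f,near(bot.regions_of(f,'upper_slots'),p)['region']) for f,p in zip(F,((212,280),(220,115)))]
P=[(f,near(bot.regions_of(f,'plain_mid'),p)['region']) for f,p in zip(F,((340,210),(335,220)))]
d=tb[0]-mid[0]; w=np.arctan2(d[1],d[0])
h,c=fit(H,HANG,[tb[0][0],tb[0][1],0,w]);print('hang',h,c)
p,c=fit(P,HANG[:4],[pl[0][0]+.06,pl[0][1],0,w]);print('plain',p,c)
u,c2=fit(U,UP,[us[0][0],us[0][1],0,0]);print('up',u,c2)
ims=[]
for (f,m),(_,n),(_,k) in zip(H,U,P):
    a=f['pixels'][:,:,::-1].copy()
    for q,parts,col in((h,HANG,(0,0,255)),(u,UP,(255,0,0)),(p,HANG[:4],(0,255,255))):
        for cs in cv2.findContours((mask(f,parts,q)>.5).astype(np.uint8),cv2.RETR_CCOMP,cv2.CHAIN_APPROX_NONE)[0]: cv2.drawContours(a,[cs],-1,col,1)
    for g in (m,n,k):
        for cs in cv2.findContours(g.astype(np.uint8),cv2.RETR_CCOMP,cv2.CHAIN_APPROX_NONE)[0]: cv2.drawContours(a,[cs],-1,(0,255,0),1)
    ims.append(a)
cr=np.hstack([cv2.resize(ims[0][110:360,160:400],None,fx=1.65,fy=2),cv2.resize(ims[1][70:270,150:470],(400,500))])
cv2.imwrite('pics/fit.png',cr)
E
```

```text
(array([ 0.4958, -0.3226,  0.0662]), np.float64(0.010069655468218915)) (array([ 0.5529, -0.3354,  0.0574]), np.float64(0.0016982995795272078)) (array([0.6737, 0.0876, 0.1723]), np.float64(0.00042464662118880345)) (array([ 0.4569, -0.143 ,  0.0672]), np.float64(0.004729949981888973))
hang [ 0.5579 -0.3336 -0.0027 -0.1691] 2.1214916317607715
plain [ 0.514  -0.1266 -0.0053  0.2907] 0.393604556791161
up [ 0.6786  0.0923 -0.0077  0.0966] 0.8522796461164991
```

View pics/fit.png

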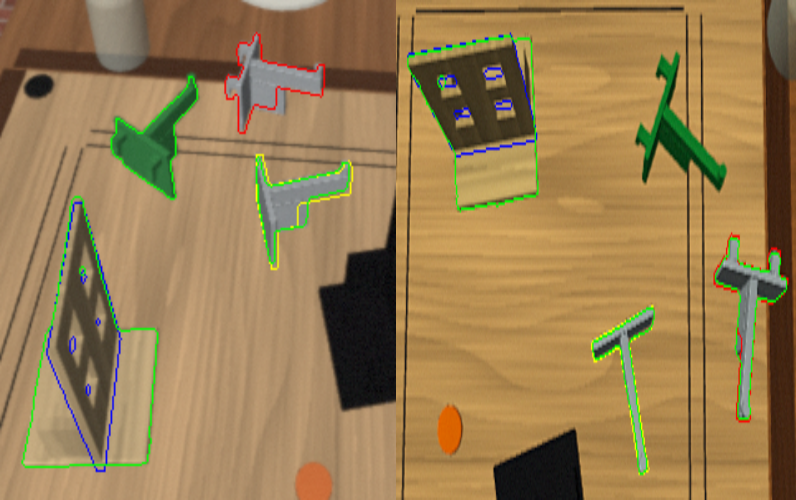

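Run:
```python
from fit import *
np.set_printoptions(precision=4,suppress=True)
F=[shot('side'),shot('top')]
def cand(f,l,p):
    r=near(bot.regions_of(f,l),p); return r['region']
a=F[0]['pixels'].astype(int); sat=a.max(2)-a.min(2)
g=np.zeros((400,640),bool); g[124:180,290:360]=(sat<35)[124:180,290:360]
n,lab,st,_=cv2.connectedComponentsWithStats(g.astype(np.uint8)); g=lab==1+st[1:,4].argmax()
HW=HANG[:3]+[B(-45,-8,-6,6,0,50)]+HANG[4:]
hs=[]
T=(F[1],cand(F[1],'hanger_mid',(431,200)))
for web in(25,30,35,40):
  for zl in (10,20,30):
    HW[3]=B(-8-web,-8,-6,6,zl,50); hs.append((*fit([(F[0],g),T],HW,[.558,-.3336,0,-.17]),web,zl))
h=min(hs,key=lambda r:r[1]);print('hang',g.sum(),h)
for f,m in [(F[0],g),T]: print('top only' if f is F[1] else 'side only',fit([(f,m)],HW,h[0]))
U=[];FACE=[b.copy() for b in UP]
for b in FACE:b[:,0]=0
for f,p in zip(F,((212,280),(220,115))):
    r=cand(f,'upper_slots',p); v=f['pixels'].max(2).astype(np.uint8)
    t,_=cv2.threshold(v[r].reshape(-1,1),0,255,cv2.THRESH_OTSU); m=r&(v<t)
    n,lab,st,_=cv2.connectedComponentsWithStats(m.astype(np.uint8)); m=lab==1+st[1:,4].argmax(); U.append((f,m)); print(t,m.sum())
u,c=fit(U,FACE,[.676,.09,0,.1]);print('up',u,c)
for o in U: print(fit([o],FACE,u))
ims=[]
for f,mm,mu in((F[0],g,U[0][1]),(F[1],T[1],U[1][1])):
    a=f['pixels'][:,:,::-1].copy();a=cv2.resize(a,None,fx=2,fy=2)
    for m,col in((mask(f,HW,h[0])>.5,(0,0,255)),(mask(f,FACE,u)>.5,(255,0,0)),(mm,(0,255,0)),(mu,(0,255,0))):
        cv2.drawContours(a,cv2.findContours(cv2.resize(m.astype(np.uint8),None,fx=2,fy=2,interpolation=0),cv2.RETR_CCOMP,cv2.CHAIN_APPROX_NONE)[0],-1,col,1)
    ims.append(a)
s,t=ims
cv2.imwrite('pics/fit2.png',np.hstack([s[240:740,320:720][:500],t[140:640,300:600][:500]]))
```

```text
hang 1259 (array([ 0.5582, -0.3333, -0.0023, -0.1616]), np.float64(0.3881781210966864), 40, 10)
side only (array([ 0.5591, -0.3351, -0.0031, -0.1575]), np.float64(0.24174287670077071))
top only (array([ 0.5579, -0.3323, -0.0031, -0.1526]), np.float64(0.2187118489949515))
130.0 2142
124.0 2626
up [ 0.6793  0.0902 -0.0048  0.1127] 0.37947494976154
(array([ 0.6794,  0.0901, -0.0037,  0.1164]), np.float64(0.16760228725381654))
(array([ 0.6772,  0.0891, -0.0032,  0.108 ]), np.float64(0.20017197161639666))
```

View pics/fit2.png

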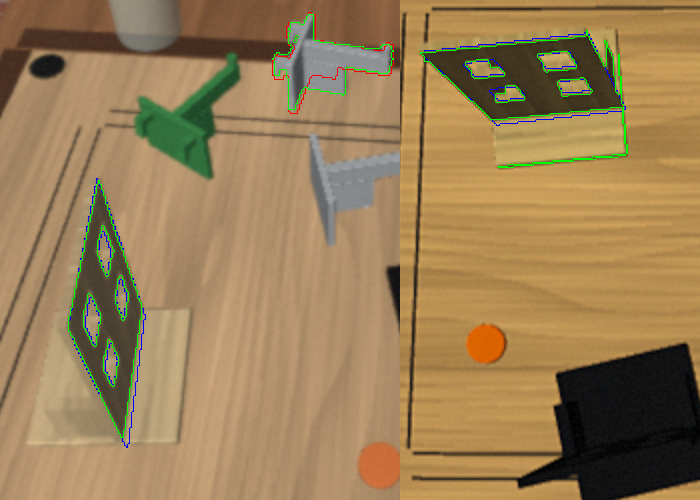

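Both fits agree well with the images. The tabbed arm's back face is at (0.5585, -0.3335) with yaw -0.16, and the upright's front face is at (0.6785, 0.090) with yaw 0.113.

```bash
cat > mv.py <<'E'
from h import *
from scipy.spatial.transform import Rotation as R
def to(*T):
    s=bot.observe(); p=np.array(s['position']); M=R.from_euler('xyz',s['tool_rot']).as_matrix(); y=s['tool_rot'][2]
    for t in T:
        d=M.T@(np.array(t[:3])-p); w=-np.degrees((t[3]-y+np.pi)%(2*np.pi)-np.pi)
        print(np.round(d,4),round(w,2),'rows',round(np.linalg.norm(d)/.0417,1))
E
python3 -c "
from mv import *
to((.45,.35,.33,2.8518),(.55,.0,.33,2.98),(.4963,-.3235,.2,2.98))"
```

```text
[-0.3312 -0.161  -0.1369] 0.0 rows 9.4
[-0.5271 -0.4678 -0.1369] -7.34 rows 17.2
[-0.568  -0.7932 -0.0069] -7.34 rows 23.4
```

Call:
carry_out(
  rows=[
    [[0,0,-0.04,0],[-0.03,-0.015,-0.075,0],[-0.065,-0.03,-0.1,0],[-0.1,-0.05,-0.12,0],[-0.14,-0.07,-0.137,0],[-0.18,-0.087,-0.137,0],[-0.215,-0.105,-0.137,0],[-0.25,-0.122,-0.137,0],[-0.29,-0.14,-0.137,0],[-0.33,-0.16,-0.137,0],[-0.35,-0.192,-0.137,0],[-0.37,-0.225,-0.137,0]],
  ],
  grip=0.085,
)

```text
clock: 2.15
position: [0.4669, 0.2866, 0.3297]
tool_rot: [-3.141, 0.0, 2.851]
force: [1.6, -0.8, 0.0]
grip_width: 0.085
finger_force: 0.0
```

```bash
python3 -c "
from mv import *
s=bot.observe();print(s['position'],s['tool_rot'])
to((.55,.0,.33,2.98),(.4963,-.3235,.33,2.98))"
```

```text
[0.46687896 0.28660315 0.32971057] [-3.14127986e+00  1.71240201e-04  2.85132227e+00]
[-1.617e-01 -2.508e-01 -2.000e-04] -7.37 rows 7.2
[-2.028e-01 -5.762e-01 -1.000e-04] -7.37 rows 14.6
```

Call:
carry_out(
  rows=[
    [[-0.022,-0.034,0,0],[-0.044,-0.068,0,-1],[-0.066,-0.102,0,-2],[-0.088,-0.136,0,-3],[-0.11,-0.17,0,-4],[-0.132,-0.204,0,-5],[-0.15,-0.24,0,-6],[-0.16,-0.28,0,-7.4],[-0.165,-0.32,0,-7.4],[-0.17,-0.36,0,-7.4],[-0.175,-0.4,0,-7.4],[-0.18,-0.44,0,-7.4]],
  ],
)

```text
clock: 3.15
position: [0.5115, -0.1866, 0.3304]
tool_rot: [3.141, 0.001, 2.981]
force: [1.2, 0.4, -0.2]
grip_width: 0.0848
finger_force: 0.0
```

```bash
python3 -c "
from mv import *
to((.4963,-.3235,.30,2.98),(.4963,-.3235,.11,2.98))"
```

```text
[-0.0069 -0.1375  0.0303] 0.06 rows 3.4
[-0.0068 -0.1376  0.2203] 0.06 rows 6.2
```

Call:
carry_out(
  rows=[
    [[-0.003,-0.038,0,0],[-0.005,-0.076,0,0],[-0.007,-0.11,0.01,0],[-0.007,-0.1375,0.03,0],[-0.007,-0.1375,0.07,0],[-0.007,-0.1375,0.11,0],[-0.007,-0.1375,0.15,0],[-0.007,-0.1375,0.18,0],[-0.007,-0.1375,0.2,0],[-0.007,-0.1375,0.2,0],[-0.007,-0.1375,0.2,0],[-0.007,-0.1375,0.2,0]],
  ],
)

```text
clock: 4.15
position: [0.4977, -0.3222, 0.1317]
tool_rot: [-3.141, 0.002, 2.981]
force: [0.5, -0.3, 1.0]
grip_width: 0.085
finger_force: 0.0
```

```bash
python3 -c "
from mv import *
f=shot('side');g=shot('top')
a=np.hstack([cv2.resize(f['pixels'][60:220,240:440],None,fx=2,fy=2.5),cv2.resize(g['pixels'][100:300,340:540],(400,400))])
cv2.imwrite('pics/near.png',a[:,:,::-1])
to((.4963,-.3235,.044,2.98))"
```

```text
[ 0.0016 -0.0016  0.0879] 0.05 rows 2.1
```

View pics/near.png

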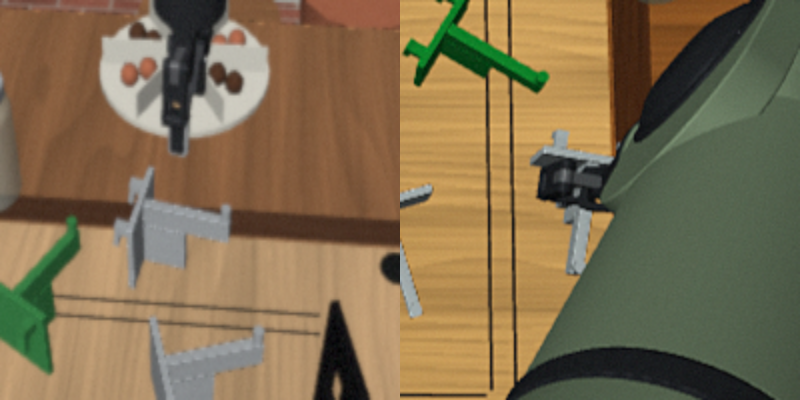

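The gripper sits above the bar just in front of the back plate, in line with it (side crop about (180,150), over the bar at (185,220)). I'll descend and grip.

Call:
carry_out(
  rows=[
    [[0.0015,-0.0015,0.03,0],[0.0015,-0.0015,0.06,0],[0.0015,-0.0015,0.08,0],[0.0015,-0.0015,0.088,0],[0.0015,-0.0015,0.088,0],[0.0015,-0.0015,0.088,0]],
  ],
)

```text
clock: 4.75
position: [0.4959, -0.3234, 0.0434]
tool_rot: [-3.141, 0.001, 2.981]
force: [1.1, -0.4, 0.0]
grip_width: 0.0851
finger_force: 0.0
```

Call:
carry_out(
  rows=[
    [[0,0,0,0],[0,0,0,0],[0,0,0,0],[0,0,0,0],[0,0,0,0],[0,0,0,0],[0,0,0,0],[0,0,0,0],[0,0,0,0],[0,0,0,0]],
  ],
  grip=0.0,
  grip_force=80,
)

```text
clock: 5.58
position: [0.4953, -0.3229, 0.0421]
tool_rot: [-3.142, -0.0, 2.981]
force: [-0.8, -0.6, 0.1]
grip_width: 0.0003
finger_force: 0.0
```

The fingers closed on nothing, so I'm checking why.

```bash
python3 -c "
from mv import *
f=shot('side');g=shot('top')
a=np.hstack([cv2.resize(f['pixels'][90:210,260:380],(400,400)),cv2.resize(g['pixels'][150:270,370:490],(400,400))])
cv2.imwrite('pics/near2.png',a[:,:,::-1])
for k in (f,g): print(proj(k,(.4953,-.3229,.0421)),[(r['position'],r['conf']) for r in bot.spot_point(k,'hanger_mid')])
"
```

```text
[333.53592656 153.77573398] [([333.6, 150.0], 0.7), ([264.7, 168.2], 0.57)]
[428.1094989  210.68029853] [([389.2, 128.3], 0.95)]
```

View pics/near2.png

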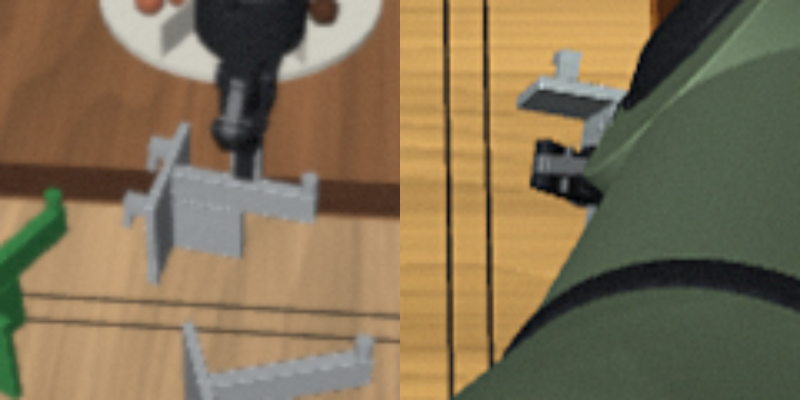

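```bash
python3 -c "
from mv import *
np.set_printoptions(precision=1,suppress=True)
f=shot('side');g=shot('top')
Y=np.array([.16,.987,0])
o=np.array([.4977,-.3222,.1317])
for nm,P in (('open tip+13',[o+Y*s*.05+[0,0,.013] for s in(-1,0,1)]),('closed now',[np.array([.4953,-.3229,z]) for z in(.042,.08,.12)]),('barTop',[(.4963,-.3235,.076),(.4963,-.3235,.05)])):
    for p in P: print(nm,(proj(f,p)-[240,60])*[2,2.5],(proj(f,p)-[260,90])*3.333,(proj(g,p)-[370,150])*3.333)
a,b=[k['pixels'][y:y+75,x:x+100] for k,x,y in((f,285,100),(g,380,160))]
cv2.imwrite('pics/z.png',cv2.resize(np.vstack([a,b])[:,:,::-1],(400,600),interpolation=cv2.INTER_CUBIC))
s=bot.observe();print(s['grip_width'],s['finger_force'],s['qpos'])
"
```

```text
open tip+13 [195.7 122.3] [259.5  63.1] [329.3 195.7]
open tip+13 [186.5 154.1] [244.2 105.5] [235.8 180.6]
open tip+13 [176.7 188.1] [227.8 150.8] [142.8 165.6]
closed now [187.1 234.5] [245.1 212.7] [193.6 202.3]
closed now [187.6 206.1] [246.  174.8] [208.6 196.4]
closed now [188.2 174.4] [247.  132.5] [225.8 189.6]
barTop [186.8 208.7] [244.6 178.3] [207.9 195.3]
barTop [186.4 228.2] [244.  204.3] [197.7 199.4]
0.000166876278329776 0.0 [ 0.3  0.7  0.3  1.8 -0.3  0.7  2.1]
```

View pics/z.png

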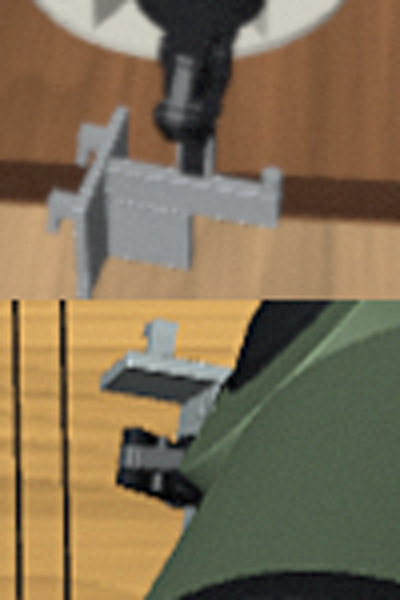

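Call:
carry_out(
  rows=[
    [[0,0,-0.04,0],[0,0,-0.08,0],[0,0,-0.12,0],[0,0,-0.12,0],[0,0,-0.12,0],[0,0,-0.12,0]],
  ],
)

```text
clock: 6.38
position: [0.4953, -0.3226, 0.162]
tool_rot: [3.141, 0.0, 2.981]
force: [0.7, 0.8, 0.5]
grip_width: 0.0003
finger_force: 0.0
```

```bash
python3 -c "
from mv import *
np.set_printoptions(precision=1,suppress=True)
f=shot('side');g=shot('top')
s=bot.observe();t=np.array(s['position']);print(t,s['tool_rot'],s['qpos'])
a,b=[k['pixels'][y:y+75,x:x+100][:,:,::-1] for k,x,y in((f,285,60),(g,380,160))]
a,b=[cv2.resize(k,(400,300),interpolation=cv2.INTER_CUBIC) for k in(a,b)]
for im,k,x,y in((a,f,285,60),(b,g,380,160)):
  for dz,c in((0,(0,0,255)),(.02,(0,255,0)),(.04,(255,0,0)),(.1,(255,0,255))):
    p=(proj(k,t+[0,0,dz])-[x,y])*4; cv2.drawMarker(im,tuple(int(v) for v in p),c,0,8,1)
cv2.imwrite('pics/z2.png',np.vstack([a,b]))
"
```

```text
[ 0.5 -0.3  0.2] [ 3.1 -0.   3. ] [ 0.2  0.5  0.4  1.7 -0.2  0.9  2.1]
```

View pics/z2.png

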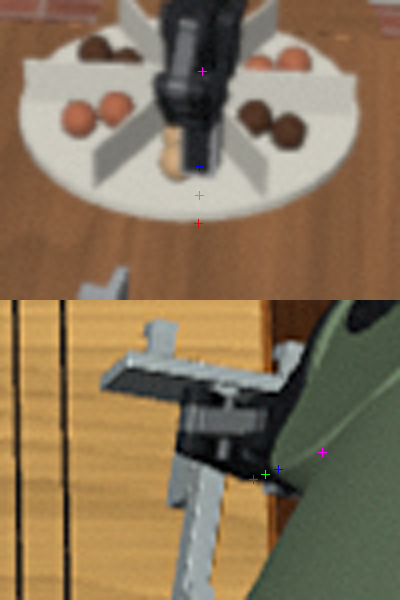

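In the side crop the closed tip (≈(200,172)) lies about 38 mm above the reported TCP. The top view agrees, so I closed just above the bar. I'll reopen and descend about 38 mm further.

Call:
carry_out(
  rows=[
    [[0,0,0,0],[0,0,0,0],[0,0,0,0],[0,0,0,0],[0,0,0,0],[0,0,0.03,0],[0,0,0.06,0],[0,0,0.09,0],[0,0,0.11,0],[0,0,0.12,0],[0,0,0.12,0]],
  ],
  grip=0.085,
)

```text
clock: 7.4
position: [0.4944, -0.3224, 0.0403]
tool_rot: [3.141, -0.003, 2.981]
force: [-0.4, -0.5, 0.3]
grip_width: 0.0849
finger_force: 0.0
```

Call:
carry_out(
  rows=[
    [[0,0,0.01,0],[0,0,0.02,0],[0,0,0.028,0],[0,0,0.034,0],[0,0,0.034,0],[0,0,0.034,0]],
  ],
)

```text
clock: 7.9
position: [0.4953, -0.3229, 0.008]
tool_rot: [3.142, -0.0, 2.981]
force: [-0.0, 0.0, 0.4]
grip_width: 0.0848
finger_force: 0.0
```

Call:
carry_out(
  rows=[
    [[0,0,0,0],[0,0,0,0],[0,0,0,0],[0,0,0,0],[0,0,0,0],[0,0,0,0],[0,0,0,0],[0,0,0,0],[0,0,0,0],[0,0,0,0]],
  ],
  grip=0.0,
  grip_force=80,
)

```text
clock: 8.73
position: [0.4955, -0.3231, 0.0084]
tool_rot: [-3.141, 0.0, 2.981]
force: [-0.9, 0.6, 6.2]
grip_width: 0.011
finger_force: 78.4
```

Gripped (opening 11 mm, 78 N). Lifting and carrying it to a point in front of the upright.

Call:
carry_out(
  rows=[
    [[0,0,-0.01,0],[0,0,-0.03,0],[0,0,-0.06,0],[0,0,-0.09,0],[0,0,-0.125,0],[0,0,-0.16,0],[0,0,-0.195,0],[0,0,-0.23,0],[0,0,-0.265,0],[0,0,-0.29,0],[0,0,-0.29,0],[0,0,-0.29,0]],
  ],
)

```text
clock: 9.73
position: [0.4953, -0.3229, 0.2993]
tool_rot: [-3.141, 0.002, 2.981]
force: [-0.3, -0.8, -4.7]
grip_width: 0.0107
finger_force: 78.2
```

```bash
python3 -c "
from mv import *
s=bot.observe();print(s['position'],s['grip_width'],s['finger_force'],s['force'],s['moment'])
to((.5653,.0769,.30,3.2546))"
```

```text
[ 0.49532016 -0.32287426  0.29925258] 0.010673774207232523 78.18014554475667 [-0.27986378 -0.798203   -4.71035835] [0.04239232 0.11233958 0.01394744]
[-0.0051  0.4058 -0.0008] -15.68 rows 9.7
```

Call:
carry_out(
  rows=[
    [[0,0.015,0,0],[0,0.045,0,-1],[0,0.08,0,-2],[0,0.115,0,-4],[0,0.155,0,-6],[0,0.195,0,-8],[0,0.235,0,-10],[0,0.275,0,-12],[-0.001,0.315,0,-14],[-0.003,0.35,0,-15.7],[-0.005,0.385,0,-15.7],[-0.005,0.406,0,-15.7]],
  ],
)

```text
clock: 10.73
position: [0.5646, 0.0813, 0.2964]
tool_rot: [3.141, -0.003, -3.025]
force: [0.2, -0.2, -3.6]
grip_width: 0.0109
finger_force: 78.3
```

Call:
carry_out(
  rows=[
    [[0,0,0,0],[0,0,0.02,0],[0,0,0.05,0],[0,0,0.09,0],[0,0,0.13,0],[0,0,0.16,0],[0,0,0.178,0],[0,0,0.178,0],[0,0,0.178,0],[0,0,0.178,0]],
  ],
)

```text
clock: 11.57
position: [0.5655, 0.077, 0.121]
tool_rot: [-3.142, 0.001, -3.028]
force: [-0.5, -0.4, -2.4]
grip_width: 0.0106
finger_force: 78.3
```

```bash
cat > chk.py <<'E'
from fit import *
from mv import to
import sys
np.set_printoptions(precision=4,suppress=True)
F=[shot('side'),shot('top')]
s=bot.observe();t=np.array(s['position']);w=s['tool_rot'][2]-np.pi;w=(w+np.pi)%(2*np.pi)-np.pi
h0=[t[0]+.064*np.cos(w),t[1]+.064*np.sin(w),t[2]-.008,w]; print('pred',np.array(h0),s['force'])
u=(.6785,.0898,-.003,.113)
ims=[]
for f,n in zip(F,('side','top')):
    for l in('hanger_mid','tabs'): print(n,l,'model',pts(f,(-.063,0,.063) if l=='hanger_mid' else (0,0,.06),h0),[(np.round(r['position'],1),round(r['conf'],2)) for r in bot.spot_point(f,l)])
    c=proj(f,h0[:2]+[h0[2]+.06]).astype(int); x,y=c-[55,55]
    a=cv2.resize(f['pixels'][y:y+110,x:x+110][:,:,::-1],(400,400),interpolation=cv2.INTER_CUBIC)
    for parts,q,col in((HANG,h0,(0,0,255)),(UP,u,(255,0,0))):
        m=cv2.resize(mask(f,parts,q)[y:y+110,x:x+110],(400,400))>.5
        cv2.drawContours(a,cv2.findContours(m.astype(np.uint8),cv2.RETR_CCOMP,cv2.CHAIN_APPROX_NONE)[0],-1,col,1)
    ims.append(a)
cv2.imwrite('pics/'+sys.argv[1],np.hstack(ims))
E
python3 chk.py pre.png; python3 -c "
from mv import *
to((.5653,.0769,.122,3.2546))"
```

```text
pred [0.6295 0.0844 0.1135 0.1132] [ 0.3225  0.9249 -2.7734]
side hanger_mid model [276.4891 256.9498] [(array([275.9, 257.2]), 0.86)]
side tabs model [238.5162 259.0793] [(array([238.8, 257.4]), 0.69)]
top hanger_mid model [213.8991 162.4068] [(array([385.6, 128. ]), 0.78), (array([217.4, 163.4]), 0.72)]
top tabs model [211.3561 127.8292] [(array([210.5, 128.9]), 0.86), (array([360.1, 114.6]), 0.57)]
[ 0.0003 -0.0003 -0.0012] 0.02 rows 0.0
```

View pics/pre.png

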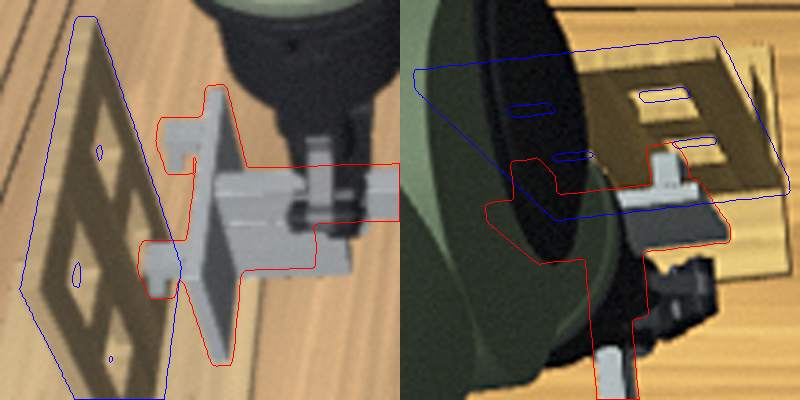

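The model overlay matches the held arm in the side view, with the tabs level with the upper slots. Pressing in slowly.

Call:
carry_out(
  rows=[
    [[-0.008,0,0,0],[-0.016,0,0,0],[-0.022,0,0,0],[-0.027,0,0,0],[-0.031,0,0,0],[-0.035,0,0,0],[-0.038,0,0,0],[-0.04,0,0,0],[-0.042,0,0,0],[-0.042,0,0,0],[-0.042,0,0,0]],
  ],
)

```text
clock: 12.78
position: [0.6069, 0.0818, 0.1201]
tool_rot: [-3.142, -0.0, -3.028]
force: [-0.4, 0.6, -3.3]
grip_width: 0.0106
finger_force: 78.3
```

Call:
carry_out(
  rows=[
    [[-0.001,0,0,0],[-0.002,0,0,0],[-0.003,0,0,0],[-0.004,0,0,0],[-0.005,0,0,0],[-0.006,0,0,0],[-0.006,0,0,0]],
  ],
)

```text
clock: 13.37
position: [0.6131, 0.0825, 0.1201]
tool_rot: [-3.142, -0.0, -3.028]
force: [-0.1, 0.0, -3.5]
grip_width: 0.0105
finger_force: 78.3
```

Call:
carry_out(
  rows=[
    [[-0.001,0,0,0],[-0.002,0,0,0],[-0.003,0,0,0],[-0.003,0,0,0]],
  ],
)

```text
clock: 13.7
position: [0.6133, 0.083, 0.1196]
tool_rot: [3.141, -0.005, -3.029]
force: [-18.3, 1.0, 4.8]
grip_width: 0.0104
finger_force: 79.8
```

Call:
carry_out(
  rows=[
    [[0.002,0,0,0],[0.0035,0,0,0],[0.0035,0,0.004,0],[0.0035,0,0.008,0],[0.0035,0,0.012,0],[0.0035,0,0.015,0],[0.0035,0,0.017,0],[0.0035,0,0.017,0]],
  ],
)

```text
clock: 14.37
position: [0.6122, 0.0824, 0.1024]
tool_rot: [-3.141, -0.001, -3.028]
force: [-0.5, -0.3, -3.4]
grip_width: 0.0109
finger_force: 78.4
```

Call:
carry_out(
  rows=[
    [[0,0,0.002,0],[0,0,0.004,0],[0,0,0.005,0],[0,0,0.005,0]],
  ],
)

```text
clock: 14.7
position: [0.6125, 0.0825, 0.0982]
tool_rot: [3.142, 0.0, -3.028]
force: [-1.3, -0.3, 1.6]
grip_width: 0.0104
finger_force: 79.3
```

Call:
carry_out(
  rows=[
    [[0,0,0.001,0],[0,0,0.002,0],[-0.001,0,0.002,0],[-0.002,0,0.002,0],[-0.002,0,0.002,0]],
  ],
)

```text
clock: 15.12
position: [0.6123, 0.0826, 0.097]
tool_rot: [3.141, -0.004, -3.029]
force: [-25.6, -1.1, 27.1]
grip_width: 0.0107
finger_force: 83.4
```

```bash
python3 chk.py seat.png
```

```text
pred [0.6759 0.0898 0.089  0.1128] [-25.1793  -1.338   25.2051]
side hanger_mid model [250.2057 265.6699] [(array([250.8, 267.1]), 0.68), (array([211.3, 265. ]), 0.64), (array([261.4, 168.6]), 0.56)]
side tabs model [213.2211 267.7227] [(array([210.7, 265.2]), 0.93)]
top hanger_mid model [215.0641 139.832 ] [(array([216.1, 136.9]), 0.86), (array([386.6, 129.5]), 0.78)]
top tabs model [212.613  106.7835] [(array([358.3, 110.5]), 0.69)]
```

View pics/seat.png

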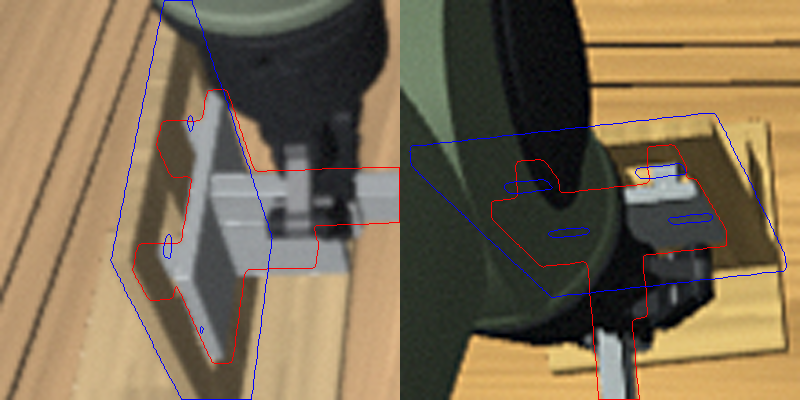

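The tabs are through the slots and the back plate is against the board; the forces are firm in both directions at the expected height. Relaxing the push, then releasing.

Call:
carry_out(
  rows=[
    [[0.0005,0,-0.0005,0],[0.001,0,-0.001,0],[0.0015,0,-0.0015,0],[0.0015,0,-0.0015,0]],
  ],
)

```text
clock: 15.75
position: [0.6126, 0.0825, 0.0977]
tool_rot: [3.142, -0.0, -3.028]
force: [-4.6, 0.7, 2.0]
grip_width: 0.0111
finger_force: 79.5
```

Call:
carry_out(
  rows=[
    [[0,0,0,0],[0,0,0,0],[0,0,0,0],[0,0,0,0],[0,0,0,0],[0,0,0,0],[0,0,0,0],[0,0,0,0]],
  ],
  grip=0.085,
)

```text
clock: 16.42
position: [0.613, 0.0826, 0.0976]
tool_rot: [-3.142, 0.0, -3.028]
force: [0.8, -0.8, -0.2]
grip_width: 0.085
finger_force: 0.0
```

Call:
carry_out(
  rows=[
    [[0,0,-0.01,0],[0,0,-0.03,0],[0,0,-0.06,0],[0,0,-0.09,0],[0.01,0,-0.12,0],[0.03,0,-0.15,0],[0.065,0,-0.17,0],[0.1,0,-0.19,0],[0.13,0,-0.2,0],[0.15,0,-0.2,0],[0.15,0,-0.2,0],[0.15,0,-0.2,0]],
  ],
)

```text
clock: 17.42
position: [0.4636, 0.0656, 0.2989]
tool_rot: [3.141, 0.002, -3.028]
force: [0.0, 0.7, 0.5]
grip_width: 0.085
finger_force: 0.0
```

Run:
```python
from fit import *
np.set_printoptions(precision=4,suppress=True)
F=[shot('side'),shot('top')]; h=(.6775,.0898,.087,.113)
ims=[]
for f,p in zip(F,((225,265),(213,125))):
    for l,X in(('hanger_mid',(-.063,0,.063)),('tabs',(0,0,.06))): print(l,pts(f,X,h),[(np.round(r['position'],1),round(r['conf'],2)) for r in bot.spot_point(f,l)])
    x,y=p[0]-55,p[1]-55
    a=cv2.resize(f['pixels'][y:y+110,x:x+110][:,:,::-1],(400,400),interpolation=cv2.INTER_CUBIC)
    m=cv2.resize(mask(f,HANG,h)[y:y+110,x:x+110],(400,400))>.5
    cv2.drawContours(a,cv2.findContours(m.astype(np.uint8),cv2.RETR_CCOMP,cv2.CHAIN_APPROX_NONE)[0],-1,(0,0,255),1)
    ims.append(a)
cv2.imwrite('pics/final.png',np.hstack(ims))
```

```text
hanger_mid [249.4273 266.2355] [(array([250.8, 269.7]), 0.83), (array([262.2, 162.8]), 0.71)]
tabs [212.5278 268.2886] [(array([244.3, 183.6]), 0.86), (array([215.5, 266.8]), 0.82)]
hanger_mid [215.3538 139.2316] [(array([219., 144.]), 0.8), (array([383.8, 129.4]), 0.59)]
tabs [212.8995 106.2787] [(array([361.6, 112.5]), 0.77), (array([209.3, 112.5]), 0.61)]
```

Run:
```python
from fit import *
from scipy.spatial.transform import Rotation as R
np.set_printoptions(precision=4,suppress=True)
F=[shot('side'),shot('top')]
vis=HANG[:2]+HANG[2:3]+[B(-48,-8,-6,6,4,50)]
def m6(f,p):
    Rm=R.from_euler('ZY',[p[3],p[4]]).as_matrix(); parts=[(b-[0,0,.06])@Rm.T+[0,0,.06] for b in vis]
    return mask(f,parts,[*p[:3],0])
O=[]
for f,p in zip(F,((235,270),(216,130))):
    L=bot.regions_of(f,'hanger_mid'); r=near(L,p); print(r['position'],r['conf'],r['region'].sum()); O.append((f,r['region']))
def fitp(obs,fix=None):
    G=[(f,cv2.GaussianBlur(m.astype(float),(0,0),1)) for f,m in obs]
    q=np.array([.6775,.0898,.087,.113,0]); S=np.vstack([q,q+np.diag([.008,.008,.006,.06,.06])])
    r=minimize(lambda p:sum(np.abs(cv2.GaussianBlur(m6(f,p),(0,0),1)-g).sum()/g.sum() for f,g in G),q,method='Nelder-Mead',options=dict(initial_simplex=S,maxiter=400,xatol=1e-4,fatol=1e-4)); return r.x,r.fun
print(fitp(O)); print('side',fitp(O[:1]))
s=bot.observe();print(s['clock'])
```

```text
[255.8, 180.1] 0.7 1480
[216.7, 118.1] 0.94 1519
(array([ 0.6805,  0.0957,  0.0607,  0.0962, -0.1562]), np.float64(2.480012768876648))
side (array([ 0.6758,  0.0952,  0.0868,  0.2374, -0.2126]), np.float64(2.2308028616852145))
17.9167
```

Run:
```python
from fit import *
from scipy.spatial.transform import Rotation as R
np.set_printoptions(precision=4,suppress=True)
F=[shot('side'),shot('top')]
vis=HANG[:2]+HANG[2:3]+[B(-48,-8,-6,6,4,50)]
def m6(f,p):
    Rm=R.from_euler('ZY',[p[3],p[4]]).as_matrix(); return mask(f,[(b-[0,0,.06])@Rm.T+[0,0,.06] for b in vis],[*p[:3],0])
O=[]
for f,(x0,x1,y0,y1) in zip(F,((195,290,215,310),(160,265,80,190))):
    a=f['pixels'].astype(int); g=np.zeros((400,640),np.uint8); g[y0:y1,x0:x1]=(a.max(2)-a.min(2)<25)[y0:y1,x0:x1]&(a.max(2)>55)[y0:y1,x0:x1]
    n,lab,st,_=cv2.connectedComponentsWithStats(g); i=1+st[1:,4].argmax(); print(st[i]); O.append((f,lab==i))
def fitp(obs):
    G=[(f,cv2.GaussianBlur(m.astype(float),(0,0),1)) for f,m in obs]
    q=np.array([.6775,.0898,.087,.113,0]); S=np.vstack([q,q+np.diag([.008,.008,.006,.06,.06])])
    r=minimize(lambda p:sum(np.abs(cv2.GaussianBlur(m6(f,p),(0,0),1)-g).sum()/g.sum() for f,g in G),q,method='Nelder-Mead',options=dict(initial_simplex=S,maxiter=500,xatol=1e-4,fatol=1e-4)); return r.x,r.fun
print(fitp(O));print('side',fitp(O[:1]));print('top',fitp(O[1:]))
q=bot.regions_of(F[1],'plain_mid');print([(r['position'],r['conf']) for r in q][:2])
```

```text
[ 198  237   87   73 2227]
[ 182   96   65   77 1493]
(array([ 0.6748,  0.09  ,  0.0855,  0.1201, -0.0759]), np.float64(0.4153784069119322))
side (array([ 0.6752,  0.0895,  0.0846,  0.1215, -0.0578]), np.float64(0.16544653735255377))
top (array([ 0.6809,  0.096 ,  0.0615,  0.1093, -0.0961]), np.float64(0.2126879169570335))
[([336.1, 208.5], 0.57)]
```

```bash
python3 -c "
from workcell import bot
print(bot.job_done())"
```

```text
the job is handed in; nothing more can be done
None
```

The tabbed arm hangs in the upper slots of the plywood upright with both hooks seated and a natural sag of about 3–4°; the gripper is clear, I left the plain arm alone, and I handed the job in at about 18 s.

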